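Shutter the green window of the lens-inspection light box

ROBOT

A 7-joint arm with a two-finger parallel gripper is mounted at the origin on the work surface. World frame = base frame: x ahead of the robot, y to its left, z up, the work surface at z = 0. Lengths are in m, angles in rad, forces in N, time in s.
With the tool pointing down it reaches from about 0.4 to 0.85 m from the base axis. Payload 6.9 kg.
Tool frame: the origin (TCP) lies midway between the tips of the shut fingers; the grasp point (between the pads) lies behind it (ctrl.pinch_z is the z of the grasp point in the tool frame, in m); z points along the fingers, y is the line along which they close (so a half turn about z gives the same grasp; the last joint's range is limited). The gripper opens to 85 mm and grips with 20 to 120 N. Pads are 22 mm wide; open, the fingers measure 114 mm over their backs; the gripper's body (76 mm by 85 mm) begins 54 mm behind the grasp point. The pads swing forward as they close: fully open they stand 13 mm farther back than shut.
Start: joints at [-1.183, 0.507, -0.238, 1.5, 0.126, 1.149, -0.155], TCP at [0.174, 0.6, 0.231] pointing down, gripper open.
Joint ranges: [-3.08, 3.08], [-0.24, 2.05], [-1.43, 1.35], [0, 2.5], [-1.52, 4.66], [0.17, 1.96], [-2.89, 2.89]. Speed limits (rad/s): [2.39, 2.39, 3.14, 3.14, 3.14, 3.14, 3.14].

INTERFACE

Orientations are given as a unit quaternion [w, x, y, z].
In Python, from station import ctrl, get_state, vision, ticket, models gives the robot as it stands. Calls block until the motion is done:
- ctrl.movep(position, orientation): joint-space move of the TCP to a pose.
- ctrl.movel(position, frame=None, max_speed=0.15): straight line of the TCP; frame=None keeps the orientation; max_speed is the mean speed in m/s.
- ctrl.set_joints(angles): joint-space move.
- ctrl.ungrasp() and ctrl.close_gripper(force=None): open the fingers fully, or close them until they stop; force is the grip in N (None keeps the last).
- ctrl.pause(seconds).
- ctrl.ik(position, orientation): joint angles nearest the present ones, or None.
- get_state(): the state.
- vision.grab_frame(name): name is "scene" or "top" or "wrist"; returns (picture, depth): 384x512x3 uint8, blue, green, red; 384x512 float32, m along the optical axis (not along the pixel's ray), 0 where there is no reading.
- vision.camera_info(name): a dict with "mtx" (3x3 intrinsics, pixels), "R" (3x3) and "t" (3): a world point X has camera coordinates R X + t; the wrist camera has in their place "hand_eye" (4x4, takes a point from camera to tool coordinates, whose origin is the TCP and whose axes are the flange's). Camera axes: x right, y down, z forward; pixel columns grow to the right and rows downward; lengths in m; the calibration is good to about 2 mm. A picture is of the moment at which its call begins: read the wrist's pose just before it. camera_info takes no time and is no camera call.
A pose or a line that the arm cannot do raises ctrl.Unreachable and nothing moves.
- ticket.close_job(): hands the job in; it is judged then, once.
Trained networks look in the newest picture that a camera, given by its name, has taken for a name from the list of things; names that differ only in an ending like _2 or _b are one class to them, and where a whole thing is asked for, a point or a joint stands for the part that bears it (a point fixed in the world has none). Each returns a list of dicts, best first, with "p" (0 to 1); they miss things now and then, are a little off and sometimes report something else, mostly with a low value. They report only what shows in the picture. A call takes as long as a camera call.
- models.recognise(camera, target): "point" ([column, row] in pixels, amid what is visible of it).
- models.masks_of(camera, target): "mask" (384x512 bool, what is visible of it) and "point" ([column, row] in pixels, amid what is visible of it).
The state is a dict: "time": time; "qpos": joint angles; "qd": joint speeds; "tau": joint torques, N m; "tcp_pos": TCP position; "eef_rot": TCP orientation; "contact_force": force on the tool from outside, world axes, zero at the start; "wrist_torque": the same for the moment, N m; "width": finger opening in m; "gripper_force": force on a finger pad.
Only numpy, scipy, OpenCV 4.12 (cv2) and the standard library are available. Lean on these libraries where they do the work, as an engineer would, in place of code of your own. Each camera call takes 0.05 s, during which the arm holds its last target. There are 200 camera calls.

TASK

Two lens-inspection light boxes stand on the bench. On the one whose middle window glows green, take the shutter by its upright tab and slide it one click along, off the white window and into the next stop, so that it covers the green window and both white windows shine. Let go of it, and leave the shutter of the amber box where it is.

Things in the scene. Friction and masses are not known exactly. Their poses are not given: they have to be found in the camera images.
- green_tab (a point): point in the upright aluminium tab on the green box's shutter, mid-thickness, 15 mm below its top edge (top 95 mm above bench), 25 mm above the plate. Tab: 14 mm thick along the slide, 34 mm wide, 40 mm tall. Axes: y level along the rails, the way the shutter moves as its joint grows; z up. Moves with the black opaque shutter plate (58 mm along y, 72 across, 4 thick)
- green_shutter (a joint): m of shutter travel along the rails on the green box: fixed white box 110 x 220 x 50 mm high, three round lit windows 36 mm wide on top, white-green-white, 60 mm apart. 0 = over the first white one (start), 0.06 = over the green, 0.12 = over the other white. A sprung click stop at each: up to about 8 N to leave one, snaps home if let go within 20 mm
- amber_tab (a point): the same point in the same tab, with the same axes, on the shutter of the amber box, which is like the green box but its middle window glows amber
- amber_shutter (a joint): m of shutter travel on the amber box, with the same values and click stops as the green one's: 0 = over the first white window (start), 0.06 = over the amber window

How it is judged:
At the end, for the whole second after the job is handed in: The green box's shutter rests in its middle stop over the green window, to within 10 mm, and the amber box's shutter is still at its first stop (within 12 mm) (value of joint green_shutter between 0.05 and 0.07 m and velocity of joint green_shutter between -0.01 and 0.01 m/s and value of joint amber_shutter below 0.012 m); the robot touches nothing.
It fails at once if the amber box's shutter is pushed more than 20 mm out of its first stop (value of joint amber_shutter above 0.02 m).
It also fails if it takes over 32 s, if anything falls off the work surface, if the arm or the gripper's body presses on something with over 40 N, if the wrist force passes 120 N, or if a joint passes its speed limit or range.

## Working session

There is one attempt and no reset: what is moved stays moved. The work goes in short steps, each a Python script; the robot and the scene stay as the last script left them, time stands still between calls to the robot, and variables do not carry over. Pictures are saved under pics/ and viewed, at most 10 in all, crops included, and the job is handed in when it is done.

```bash
mkdir -p pics
python3 - <<'E'
from station import ctrl,get_state,vision,models
import cv2,numpy as np
for n in("scene","top"):
    p,d=vision.grab_frame(n);cv2.imwrite(f"pics/{n}1.png",p)
    c=vision.camera_info(n);print(n,c["R"],c["t"],c["mtx"])
    for t in("green_tab","amber_tab"):
        for r in models.recognise(n,t)[:3]:
            u,v=r["point"];z=d[int(v),int(u)]
            X=c["R"].T@(np.linalg.inv(c["mtx"])@[u*z,v*z,z]-c["t"])
            print(t,r["p"],u,v,z,X)
s=get_state();print(s["time"],s["tcp_pos"],s["eef_rot"],ctrl.pinch_z)
E
```

```text
scene [[ 0.82527884  0.56459543 -0.01211773]
 [ 0.38327462 -0.5757402  -0.72223528]
 [-0.4147474   0.59140107 -0.6915413 ]] [-0.4260933  -0.13927779  1.01811588] [[409.86196585   0.         261.31850903]
 [  0.         409.86196585 188.23466335]
 [  0.           0.           1.        ]]
green_tab 0.73 174.7 316.3 0.58489513 [ 0.55273825 -0.27083399  0.06334037]
top [[-0.01036621 -0.99970803  0.02182634]
 [-0.99414965  0.0079568  -0.10771801]
 [ 0.10751289 -0.02281528 -0.99394187]] [-0.04805603  0.56195024  0.79064545] [[408.30372015   0.         252.86956376]
 [  0.         408.30372015 185.57413695]
 [  0.           0.           1.        ]]
green_tab 0.59 357.9 191.6 0.7962309 [ 0.54495952 -0.25730674  0.05923408]
green_tab 0.41 147.0 186.5 0.7682756 [0.55609252 0.14715986 0.07927973]
amber_tab 0.67 147.8 190.9 0.7827853 [0.54925671 0.14912404 0.06389712]
0.3 [0.17382554 0.60018181 0.23098148] [-2.60533494e-05  1.40442944e-01  9.90088725e-01 -3.09303539e-04] -0.0187
```

View pics/scene1.png

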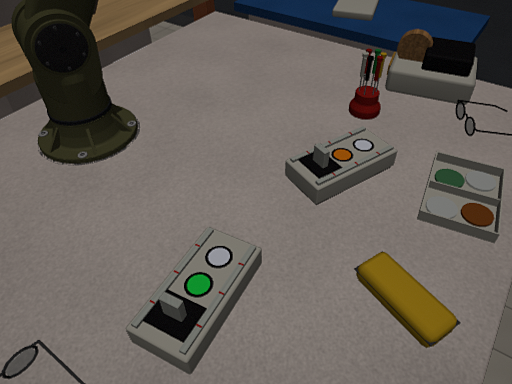

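View pics/top1.png

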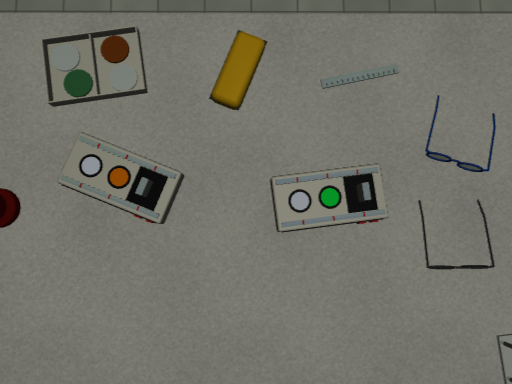

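The green box is right in the top view: white window (300,201), green (330,197), tab (366,191). The amber box is on the left, with its tab near (145,187). Next I'll get the slide axis from the windows and the tab position from depth.

```bash
cat > h.py <<'E'
from station import ctrl,get_state,vision,models,ticket
import cv2,numpy as np
def cloud(n):
    p,d=vision.grab_frame(n);c=vision.camera_info(n);K=c["mtx"]
    v,u=np.mgrid[:384,:512]
    P=np.stack([(u-K[0,2])/K[0,0]*d,(v-K[1,2])/K[1,1]*d,d],-1)
    return p.astype(int),d,(P-c["t"])@c["R"]
E
python3 - <<'E'
from h import *
p,d,X=cloud("top")
roi=np.zeros((384,512),bool);roi[160:235,268:395]=1
b,g,r=p[...,0],p[...,1],p[...,2]
gm=roi&(g>r+60)&(g>b+60);G=X[gm].mean(0)
wm=np.zeros_like(roi);wm[188:214,288:313]=1;wm&=(b>r+5)&(b>190)
W=X[wm].mean(0);print("G",G,gm.sum(),"W",W,wm.sum(),np.linalg.norm(G-W))
a=(G-W)[:2];a/=np.linalg.norm(a)
top=roi&(X[...,2]>.03)&(X[...,2]<.06);
rect=cv2.minAreaRect(X[top][:,:2].astype(np.float32));print(rect,"axis W->G",a,np.degrees(np.arctan2(a[1],a[0])))
for n in("top","scene"):
    if n=="scene":p,d,X=cloud(n)
    T=(X[...,2]>.068)&(X[...,2]<.11)&(np.hypot(X[...,0]-G[0],X[...,1]-G[1])<.1)
    Q=X[T];print(n,T.sum(),Q.mean(0),Q[:,2].max(),"along",np.percentile((Q[:,:2]-G[:2])@a,[2,50,98]),"across",np.percentile((Q[:,:2]-G[:2])@[-a[1],a[0]],[2,50,98]))
print("tab expected",G[:2]+.06*a)
E
```

```text
G [ 0.53629773 -0.20356354  0.04997272] 260 W [nan nan nan] 0 nan
((0.5343831181526184, -0.2030494213104248), (0.11451350897550583, 0.22039802372455597), 6.623989582061768) axis W->G [nan nan] nan
top 203 [ 0.54311756 -0.25974243  0.08946175] 0.09691744056183528 along [nan nan nan] across [nan nan nan]
scene 416 [ 0.54915011 -0.26721472  0.08727661] 0.09666752661021648 along [nan nan nan] across [nan nan nan]
tab expected [nan nan]<stdin>:7: RuntimeWarning: Mean of empty slice.
  ret = um.true_divide(
```

```bash
cat >> h.py <<'E'
from scipy.spatial.transform import Rotation as Ro
th=np.radians(6.62);s=np.array([-np.sin(th),np.cos(th),0])
Z=np.array([0,0,-1.]);x,y,z,w=Ro.from_matrix(np.stack([np.cross(s,Z),s,Z],1)).as_quat();q=[w,x,y,z]
T0=np.array([.5432,-.2631,.0635])
E
python3 - <<'E'
from h import *
up=T0+[0,0,.12]
print(ctrl.ik(up,q))
ctrl.movep(up,q)
st=get_state();print(st["time"],st["tcp_pos"],st["eef_rot"],q,st["width"])
p,d=vision.grab_frame("wrist");cv2.imwrite("pics/w1.png",p)
c=vision.camera_info("wrist");K=c["mtx"];H=c["hand_eye"]
w,x,y,z=st["eef_rot"];R=Ro.from_quat([x,y,z,w]).as_matrix()
v,u=np.mgrid[:384,:512]
P=np.stack([(u-K[0,2])/K[0,0]*d,(v-K[1,2])/K[1,1]*d,d],-1)@H[:3,:3].T+H[:3,3]
X=P@R.T+st["tcp_pos"]
for lo in(.07,.09):
    m=(X[...,2]>lo)&(X[...,2]<.102)&(d>0)&(np.hypot(X[...,0]-T0[0],X[...,1]-T0[1])<.04)
    Q=X[m]-T0;print(m.sum(),"along",np.percentile(Q@s,[1,50,99]),"across",np.percentile(Q@np.cross(s,Z),[1,50,99]))
E
```

```text
[ 0.1657653   0.53765927  0.39548327  1.63529329 -0.23428605  1.01576239
  2.32151262]
3.6833 [ 0.5436728  -0.26221623  0.18343858] [ 6.52506967e-05 -5.84097910e-02  9.98292668e-01  2.00885044e-04] [np.float64(0.0), np.float64(-0.05773826959953495), np.float64(0.9983317545904524), np.float64(0.0)] 0.08561203670803016
817 along [-0.00748306 -0.00048477  0.00586932] across [-0.01941662  0.00080331  0.0144462 ]
729 along [-0.00748564 -0.00048366  0.00586328] across [-0.01949096 -0.00140268  0.0142741 ]
```

View pics/w1.png

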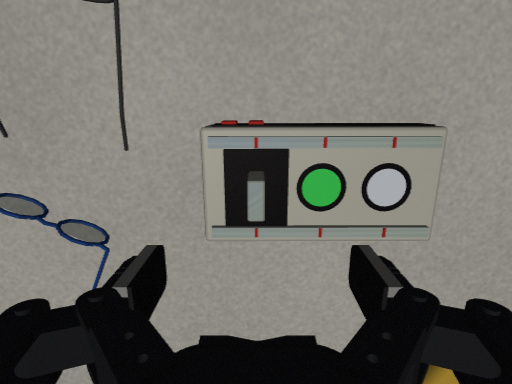

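The wrist view confirms the tab top at (256,200), the green window at (321,187) and white at (386,187). The tab sits within 1 mm of my estimate along the slide and about 2.5 mm off across it. I'll descend, grip and slide.

```bash
cat >> h.py <<'E'
T1=T0-.0008*s-.002*np.cross(s,Z)
def show(t):
    a=get_state();print(t,round(a["time"],2),a["tcp_pos"].round(4) if hasattr(a["tcp_pos"],"round") else a["tcp_pos"],"along",round(float((a["tcp_pos"]-T1)@s),4),"w",round(a["width"],4),"F",np.round(a["contact_force"],1),"g",round(float(np.max(a["gripper_force"])),1))
E
python3 - <<'E'
from h import *
ctrl.movel(T1);show("down")
ctrl.close_gripper(40);show("grip")
if .009<get_state()["width"]<.02:
    ctrl.movel(T1+.06*s,max_speed=.04);show("slid")
p,d=vision.grab_frame("scene");cv2.imwrite("pics/s2.png",p)
E
```

```text
down 4.68 [ 0.5458 -0.264   0.0643] along -0.0004 w 0.0858 F [-0.4 -0.7 -0.2] g 0.0
grip 5.33 [ 0.5453 -0.2633  0.0638] along 0.0004 w 0.013 F [-1.3  2.1  4.2] g 41.6
slid 6.98 [ 0.5382 -0.2037  0.0638] along 0.0604 w 0.0133 F [-1.4 -1.2  7. ] g 42.1
```

View pics/s2.png

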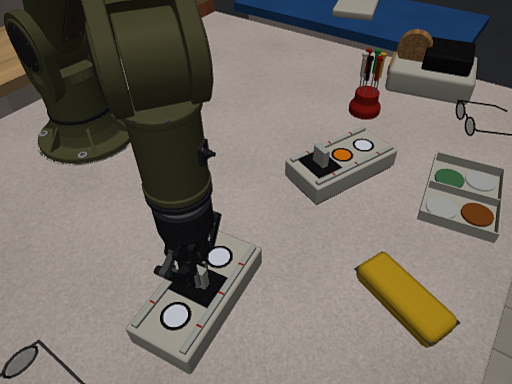

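The shutter now covers the green window: both whites shine at (176,316) and (219,257), and the amber shutter hasn't moved. I'll release, retreat and check.

Run:
```python
from h import *
ctrl.ungrasp();ctrl.pause(.2);show("open")
ctrl.movel(T1+.06*s+[0,0,.14]);ctrl.pause(.4);show("up")
p,d,X=cloud("scene");cv2.imwrite("pics/s3.png",p)
T=(X[...,2]>.07)&(X[...,2]<.1)&(np.hypot(*(X[...,:2]-(T1+.06*s)[:2]).transpose(2,0,1))<.04)
print(T.sum(),np.percentile((X[T]-T1)@s,[2,50,98]), "scene start median", (np.array([.54915,-.26721,0])-T1)@s)
```

```text
open 7.92 [ 0.5384 -0.2041  0.0635] along 0.06 w 0.0856 F [-0.8 -0.3 -0.1] g 0.0
up 9.41 [ 0.5383 -0.2041  0.2032] along 0.06 w 0.0853 F [-0.9  0.7  0.3] g 0.0
365 [0.05110632 0.05373012 0.06453298] scene start median -0.003968536103234616[ WARN:0@5.605] global loadsave.cpp:1063 imwrite_ Unsupported depth image for selected encoder is fallbacked to CV_8U.
```

View pics/s3.png

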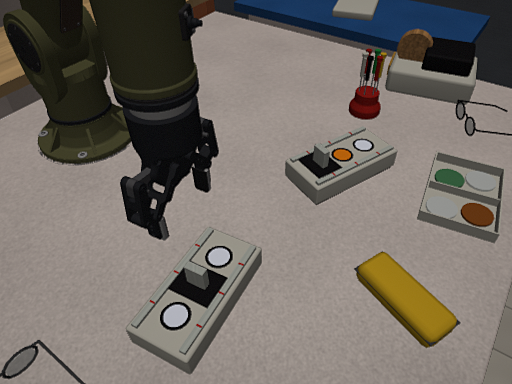

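The shutter sits over the green window at (198,285), with both whites lit at (176,316) and (219,257). The gripper is clear, and amber is still at its first stop.

```bash
python3 -c "
from station import ticket
print(ticket.close_job())"
```

```text
the job is handed in; nothing more can be done
None
```

I slid the green box's shutter one stop so it covers the green window with both white windows lit, released it, left the amber shutter in place, and handed the job in at about 9.5 s of the 32 s limit (no verdict was returned).

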